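# Leaking battery held over the tin with spring tongs

## Task

The small battery lying loose on the bench has leaked and must not be touched with the gripper. Pick up the spring tongs by their black grips, close their jaws on the sides of the battery, lift it, and finish while still holding it in the tongs, steady above the mouth of the open dark tin and a little higher than its rim. Do not let go or lower it into the tin, and leave the tin and the other things on the bench where they are.

Things in the scene. Friction and masses are not known exactly. Their poses are not given: they have to be found in the camera images.
- tongs_grip (a point): Spring tongs, 0.12 kg, 215 mm long, lying on edge: two steel strips 26 mm high with flat black plastic grips, joined by a hinge. Point midway between the grips, half-way up (13 mm above the bench), near the centre of mass. x points along the tongs to the jaws (hinge at x = -95 mm, jaw ends at +108 mm), z up. Grips run from x = -32 to +32 mm, 47 mm over their outsides when open; squeeze across y.
- jaw_left (a point): Middle of the inner face of the left jaw, 85 mm ahead of the grips, half-way up the 24 mm high flat jaw, which runs about 25 mm ahead of and behind it. It and the frame of tongs_grip are fixed to the left (+y) strip, so they turn by half the joint angle when the tongs are squeezed evenly. Outer faces of the grips flare by 0.09 rad each when open, and are parallel on the battery.
- jaw_right (a point): The same point on the right jaw. The battery belongs midway between the two jaw points, which are 48 mm apart when open and 16 mm on the battery.
- tongs_arm (a joint): Closing angle of the tongs in rad: 0 open, 0.18 with the jaws on the battery (30 mm over the grips), at most 0.25. A spring opens them: outward at the grips it pushes 3 N when open, 10 N on the battery. Squeezed to 41 mm over the grips (5 N) they are held with the jaws still 37 mm apart. 20 to 30 N at the grips press the battery with 5 to 10 N.
- battery_center (a point): Centre of the leaked battery, a green and white cylinder 16 mm in diameter and 50 mm long, 0.02 to 0.03 kg, lying on the bench (centre 8 mm above it); y is its long axis. It can roll. The jaws take it along its sides, its length lying along the tongs.
- tin_mouth (a point): Centre of the mouth of the open dark grey tin, 79 mm in diameter, at its rim 85 mm above the bench. Loose, standing upright further back.
- tape_roll: Bystander: roll of yellow tape, 56 mm across, 22 mm high, lying on the bench; origin under its centre.
- spool: Bystander: spool of orange thread, 43 mm across, 47 mm high, standing; origin under its centre.
- paint_tin: Bystander: small closed paint tin, white, 78 mm across, 77 mm high; origin under its centre. It stands in the one of the two places at the back where the open tin is not.

How it is judged:
On the way, in this order (a step that is already met when the one before it is completed fails the run):
1. the tongs are picked up in the fingers, off the bench, the battery still on the bench (contact force between the fingers and tongs above 2 N and height (world z) of tongs_grip above 0.03 m and height (world z) of battery_center below 0.03 m), for 0.2 s.
2. the battery is lifted in the jaws of the tongs (contact force between the fingers and tongs above 2 N and contact force between battery and tongs above 0.5 N and height (world z) of battery_center above 0.04 m), for 0.2 s.
At the end, for the whole second after the job is handed in: The fingers hold the tongs, the closed jaws hold the battery still, its centre within 30 mm of the middle of the tin sideways and 15 to 135 mm above its rim; neither battery nor tongs touches the tin, the gripper does not touch the battery, and the tin stands upright (contact force between the fingers and tongs above 2 N and contact force between battery and tongs above 0.5 N and horizontal distance between battery_center and tin_mouth below 0.03 m and height (world z) of battery_center between 0.1 and 0.22 m and distance between battery_center and jaw_left below 0.035 m and distance between battery_center and jaw_right below 0.035 m and value of joint tongs_arm above 0.13 rad and height (world z) of tongs_grip above 0.09 m and linear speed of battery below 0.03 m/s and contact force between battery and the arm below 0.2 N and contact force between battery and the fingers below 0.2 N and contact force between each of battery, tongs and tin below 0.05 N and angle between tin_mouth's own z axis and vertical below 0.15 rad); the arm keeps its last pose, push and grip.
It fails at once if the paint tin is disturbed (distance of paint_tin from where it was at the start of the episode above 0.04 m).
It fails at once if the gripper touches the battery (contact force between battery and the arm above 0.5 N or contact force between battery and the fingers above 0.5 N).
It fails at once if the tin is pushed away (distance of tin_mouth from where it was at the start of the episode above 0.04 m).
It fails at once if the tape roll is disturbed (distance of tape_roll from where it was at the start of the episode above 0.04 m).
It fails at once if the spool is disturbed (distance of spool from where it was at the start of the episode above 0.04 m).
It also fails if it takes over 51 s, if anything falls off the work surface, if the arm or the gripper's body presses on something with over 40 N, if the wrist force passes 120 N, or if a joint passes its speed limit or range.

## Robot

A 6-joint arm with a two-finger parallel gripper is mounted at the origin on a cart in front of the work surface, level with it; the furniture and walls round the work are solid. World frame = base frame: x ahead of the robot, y to its left, z up, the work surface at z = 0. Lengths are in m, angles in rad, forces in N, time in s.
With the tool pointing down it reaches from about 0.35 to 0.775 m from the base axis. Payload 7.3 kg.
Tool frame: the origin (TCP) lies midway between the tips of the shut fingers; the grasp point (between the pads) lies 19 mm behind it (ctrl.hold_point_z is the z of the grasp point in the tool frame, in m); z points along the fingers, y is the line along which they close (so a half turn about z gives the same grasp; the last joint's range is limited). The gripper opens to 92 mm and grips with 3 to 60 N. Pads are 19 mm wide; open, the fingers measure 130 mm over their backs; the gripper's body (75 mm by 190 mm) begins 47 mm behind the grasp point.
Start: joints at [-1.387, 0.342, 1.524, -0, 1.275, -0.146], TCP at [0.17, -0.497, 0.227] pointing down, gripper open.
Joint ranges: [-2.53, 2.53], [-0.77, 2.02], [0.04, 2.7], [-1, 4.14], [0.28, 2.66], [-3.11, 3.11]. Speed limits (rad/s): [2.57, 2.57, 3.14, 3.14, 3.14, 3.14].

## Interface

Orientations are given as [roll, pitch, yaw] about the fixed x, y, z axes, in that order (R = Rz(yaw) Ry(pitch) Rx(roll)).
In Python, from cell import ctrl gives the robot as it stands.
- The arm moves only by the tool move_arm, never from a script. Its arguments are lists of equal length, an entry for each row: "xyz": the shift along the tool's x, y, z in mm, a list of three; "twist": the turn, a rotation vector about the tool's x, y, z in units of 5 degrees (1.0 is 5 degrees), a list of three; "gripper": the finger opening in mm, from 0 to 91.8. In form: {"xyz": [[dx, dy, dz], ...], "twist": [[rx, ry, rz], ...], "gripper": [gripper, ...]}. A call has 1 to 5 rows; each row shifts and turns the commanded pose from where the row before left it, along the tool's axes as they then stand; what a row does not reach is not made up. A row lasts 1/8 s, in which the tool goes at most 62.5 mm and 10.7 degrees, less where a joint would pass 70% of its speed; a pose out of reach is approached as far as the arm can. A call is refused whole if a number of a shift passes 62.5 or a number of a turn 1, either way. A call with a gripper value outside its range is refused whole. The fingers move at their own pace and stop on an object; "grip_force" is the grip in N (left out, the last holds). Time passes only in rows, so rows that do not move let the fingers close. It gives the time, the measured TCP pose, the force, the opening and the grip force at its end, in the units of the state.
- ctrl.state(): the state, without advancing time (a new reading comes with each control period).
- ctrl.read_camera(name): name is "side" or "top"; returns the picture (420x560x3 uint8, blue, green, red); there is no depth.
- ctrl.calibration(name): a dict with "fov_y" (degrees; the focal length in pixels is half the picture's height over the tangent of half this angle, whatever the lens; pixels are square), "cx", "cy" (the principal point, pixels), "position" and "orientation" of the camera in the world. Camera axes: x right, y down, z forward; pixel columns grow to the right and rows downward; lengths in m; the calibration is good to about 2 mm. A picture is of the moment at which its call begins. calibration takes no time and is no camera call.
- ctrl.job_done(): hands the job in; it is judged then, once.
The state is a dict: "time": time; "q": joint angles; "joint_vel": joint speeds; "tau": joint torques, N m; "tcp_pos": TCP position; "tcp_rot": TCP orientation; "force": force on the tool from outside, world axes, zero at the start; "torque": the same for the moment, N m; "grip_width": finger opening in m; "finger_force": force on a finger pad.
Only numpy, scipy, OpenCV 4.12 (cv2) and the standard library are available. Lean on these libraries where they do the work, as an engineer would, in place of code of your own. Each camera call takes 0.05 s, during which the arm holds its last target. There are 200 camera calls.

## Working session

There is one attempt and no reset: what is moved stays moved. The work goes in short steps, Python scripts to look and compute and a tool call to move; the robot and the scene stay as the last step left them, time stands still between calls to the robot, and variables do not carry over. Pictures are saved under pics/ and viewed, at most 10 in all, crops included, and the job is handed in when it is done.

Besides the shell and the picture viewer there is one more tool, called after "Emit:" as name(argument=value, ...) on one line, values as JSON. move_arm: Moves the arm, as the interface text tells. Its arguments: {"type":"object","properties":{"xyz":{"type":"array","items":{"type":"array","items":{"type":"number"}}},"twist":{"type":"array","items":{"type":"array","items":{"type":"number"}}},"gripper":{"type":"array","items":{"type":"number"}},"grip_force":{"type":"number"}},"required":["xyz","twist","gripper"]}

```bash
mkdir -p pics; python3 - <<'E'
from cell import ctrl
import cv2
for n in("top","side"):
    cv2.imwrite(f"pics/{n}0.png",ctrl.read_camera(n)); print(n,ctrl.calibration(n))
print(ctrl.state(),ctrl.hold_point_z)
E
```

```text
top {'fov_y': 46.98358405841874, 'cx': 282.9982967089228, 'cy': 214.17538247721595, 'position': array([0.27593669, 0.0937136 , 1.23515802]), 'orientation': array([-2.92586837e+00,  8.69363093e-04, -1.55736525e+00])}
side {'fov_y': 49.13156098568008, 'cx': 286.9651332320117, 'cy': 214.51928777583512, 'position': array([ 0.47029494, -0.98334297,  0.49823966]), 'orientation': array([-1.93122921, -0.02184656, -0.01269891])}
{'time': 0.1, 'q': array([-1.38700881e+00,  3.42636210e-01,  1.52490605e+00,  1.25653702e-05,
        1.27538768e+00, -1.46004404e-01]), 'joint_vel': array([-0.00073896, -0.00058799, -0.00127506, -0.00205687, -0.00067068,
       -0.00021976]), 'tau': array([ 1.69217004e-03, -4.32003415e+01, -2.44695014e+01,  7.19408761e-02,
        5.26176731e-02, -5.01894726e-05]), 'tcp_pos': array([ 0.16997678, -0.49635028,  0.22612859]), 'tcp_rot': array([-3.14027135e+00, -2.06444281e-04,  3.29788121e-01]), 'force': array([-0.01315554, -0.04540764, -1.17548419]), 'torque': array([-0.002256  , -0.00442607,  0.01095847]), 'finger_force': 0.0, 'grip_width': 0.09163517354799214} -0.0188
```

View pics/top0.png

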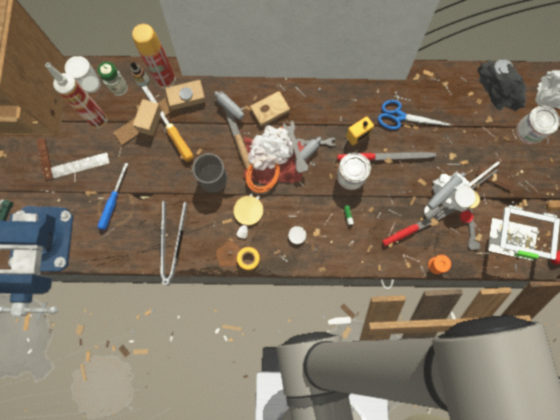

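View pics/side0.png

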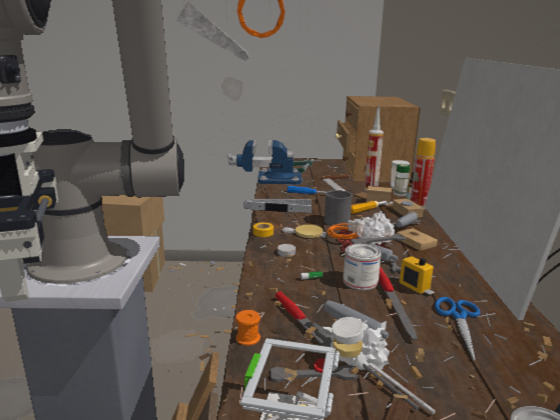

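The top view shows the tongs at about (173,240) with the hinge at (167,282) and the jaws pointing up. The battery is at (349,214), the open tin at (209,172), the paint tin at (353,170), the tape at (248,258) and the spool at (440,264). I'll zoom in on the tongs and battery.

```bash
cat > h.py <<'E'
import numpy as np
from cell import ctrl
from scipy.spatial.transform import Rotation as R
def ray(n,u,v):
    c=ctrl.calibration(n); f=210/np.tan(np.radians(c["fov_y"]/2))
    d=R.from_euler("xyz",c["orientation"]).as_matrix()@[(u-c["cx"])/f,(v-c["cy"])/f,1]
    return np.array(c["position"]),d
def at(n,u,v,z):
    p,d=ray(n,u,v); return p+d*(z-p[2])/d[2]
def proj(n,P):
    c=ctrl.calibration(n); f=210/np.tan(np.radians(c["fov_y"]/2))
    q=R.from_euler("xyz",c["orientation"]).as_matrix().T@(np.array(P)-c["position"])
    return f*q[0]/q[2]+c["cx"],f*q[1]/q[2]+c["cy"]
E
python3 - <<'E'
import cv2,numpy as np
from h import *
t=cv2.imread("pics/top0.png")
a=cv2.resize(t[195:295,140:220],None,fx=6,fy=6,interpolation=cv2.INTER_CUBIC)[:600]
b=cv2.resize(t[195:235,330:370],None,fx=8,fy=8,interpolation=cv2.INTER_CUBIC)
c=np.zeros((600,800,3),np.uint8); c[:600,:480]=a; c[:320,480:]=b
cv2.imwrite("pics/crop0.png",c)
for n,u,v,z in [("tin",209,172,.043),("paint",353,170,.04),("bat",349,214,.008),("tape",248,258,.011),("spool",440,264,.024),("hinge",167,282,.026),("jl",165,203,.026),("jr",183,205,.026)]: print(n,at("top",u,v,z))
for n,u,v,z in [("bat",314,275,.008),("tinrim",337,194,.085),("spool",248,328,.024),("tape",263,229,.011)]: print(n,at("side",u,v,z))
E
```

```text
tin [0.64581309 0.29032596 0.043     ]
paint [ 0.6570311  -0.08101373  0.04      ]
bat [ 0.54754934 -0.07319363  0.008     ]
tape [0.42887648 0.18585494 0.011     ]
spool [ 0.41856417 -0.2972432   0.024     ]
hinge [0.3644467  0.38435898 0.026     ]
jl [0.56630655 0.40261165 0.026     ]
jr [0.56162776 0.35594016 0.026     ]
bat [ 0.55348713 -0.06545625  0.008     ]
tinrim [0.6414573  0.28941314 0.085     ]
spool [ 0.42067857 -0.29533632  0.024     ]
tape [0.42953342 0.19286519 0.011     ]
```

View pics/crop0.png

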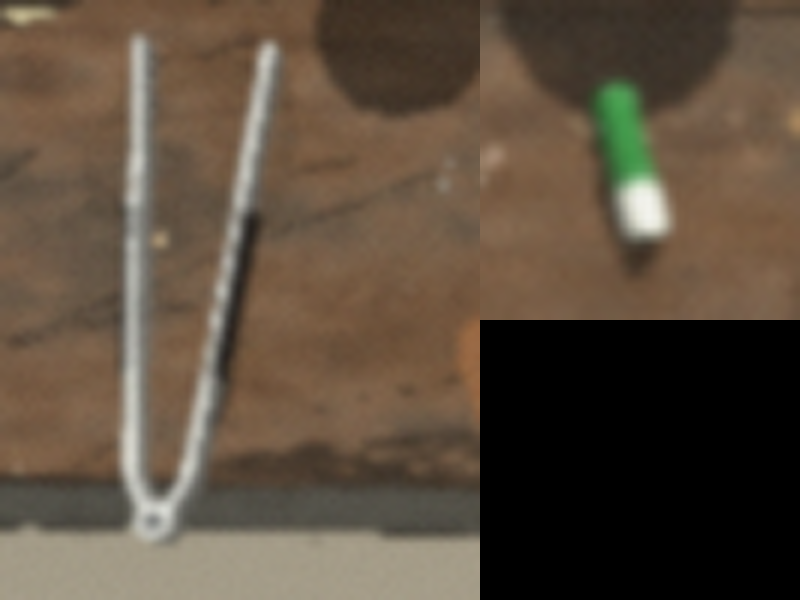

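The crop shows the hinge at (165.4,281.3), the jaw tips at (163,201.5) and (184.3,202.5), and the grips in the lower half. The battery's green end is at (346.8,205) and its white end at (350.3,224).

```bash
cat >> h.py <<'E'
import cv2
def battery(n,z=.008,img=None):
    # green+white blob, PCA; returns centre and axis
    im=ctrl.read_camera(n) if img is None else img
    return im
E
python3 - <<'E'
import cv2,numpy as np
from h import *
t=cv2.imread("pics/top0.png"); s=cv2.imread("pics/side0.png")
for n,im,(x0,x1,y0,y1),z in [("top",t,(338,362,200,232),.008),("side",s,(296,328,264,284),.008)]:
    c=im[y0:y1,x0:x1].astype(int); b,g,r=c[...,0],c[...,1],c[...,2]
    m=((g>r+25)&(g>b+10))|((b>120)&(r>120))
    v,u=np.nonzero(m); print(n,m.sum(),u.mean()+x0,v.mean()+y0,u.min()+x0,u.max()+x0,v.min()+y0,v.max()+y0)
    P=np.array([at(n,a+x0,d+y0,z)[:2] for a,d in zip(u,v)]); w,V=np.linalg.eigh(np.cov(P.T))
    print(P.mean(0),"axis",V[:,1],np.arctan2(V[1,1],V[0,1]),np.ptp((P-P.mean(0))@V[:,1]))
h=at("top",165.4,281.3,.026);a=at("top",163,201.5,.026);b=at("top",184.3,202.5,.026);m=(a+b)/2
d=(m-h)[:2];L=np.linalg.norm(d);print("hinge",h,"mid",m,"len",L,"yaw",np.arctan2(d[1],d[0]),"grip",h[:2]+d/L*.095, "tips apart",np.linalg.norm(a-b))
print(proj("top",[.643,.290,.085]),proj("top",[.643,.290,0]),proj("side",[.643,.290,.085]))
E
```

```text
top 106 348.39622641509436 214.56603773584905 344 353 205 224
[ 0.54605814 -0.07159234] axis [-0.97053107 -0.24097604] -2.898221256342754 0.051854198320071244
side 118 312.1864406779661 274.49152542372883 301 322 271 278
[ 0.54958366 -0.06309858] axis [-0.97004847 -0.24291145] -2.8962265760084835 0.05141722871023809
hinge [0.36612108 0.38845047 0.026     ] mid [0.56925076 0.38050084 0.026     ] len 0.20328517915513125 yaw -0.0391157749392471 grip [0.46104841 0.38473542] tips apart 0.05508903338203945
(np.float64(206.53992755049399), np.float64(168.0343076867577)) (np.float64(211.50487337155732), np.float64(177.85057305879553)) (np.float64(337.50439710738027), np.float64(193.9463229289867))
```

```bash
cat >> h.py <<'E'
def plan(wps,step=55.,turn=.95):
    "wps: (x,y,z,yaw) tool-down; prints rounded rows from the measured pose, carrying rounding along"
    s=ctrl.state(); p=np.array(s["tcp_pos"]); yaw=s["tcp_rot"][2]; rows=[]
    for w in wps:
        n=max(1,int(np.ceil(max(np.linalg.norm(w[:3]-p)*1000/step,abs(w[3]-yaw)/np.radians(5)/turn))))
        p0,y0=p.copy(),yaw
        for k in range(1,n+1):
            tp=p0+(np.array(w[:3])-p0)*k/n; d=(tp-p)*1000; c,si=np.cos(yaw),np.sin(yaw)
            sh=np.round([c*d[0]+si*d[1],si*d[0]-c*d[1],-d[2]]).astype(int)
            tw=round(-(y0+(w[3]-y0)*k/n-yaw)/np.radians(5),2)
            p=p+np.array([c*sh[0]+si*sh[1],si*sh[0]-c*sh[1],-sh[2]])/1000; yaw-=tw*np.radians(5)
            rows.append((sh.tolist(),[0,0,tw]))
    for i in range(0,len(rows),5):
        print([r[0] for r in rows[i:i+5]],[r[1] for r in rows[i:i+5]])
    print("end",p.round(4),round(yaw,4))
E
python3 -c "
from h import *
plan([(.42,-.25,.226,.1),(.47,0,.2,-.039),(.461,.385,.1,-.039)])"
```

```text
[[45, -22, 0], [45, -23, 0], [43, -25, 0], [43, -26, 0], [42, -27, 0]] [[0, 0, np.float64(0.38)], [0, 0, np.float64(0.37)], [0, 0, np.float64(0.38)], [0, 0, np.float64(0.37)], [0, 0, np.float64(0.38)]]
[[41, -29, 0], [40, -30, 0], [15, -49, 5], [14, -49, 5], [12, -49, 6]] [[0, 0, np.float64(0.38)], [0, 0, np.float64(0.37)], [0, 0, np.float64(0.32)], [0, 0, np.float64(0.32)], [0, 0, np.float64(0.32)]]
[[11, -50, 5], [9, -50, 5], [-3, -48, 13], [-3, -48, 12], [-3, -48, 13]] [[0, 0, np.float64(0.32)], [0, 0, np.float64(0.32)], [0, 0, np.float64(-0.0)], [0, 0, np.float64(-0.0)], [0, 0, np.float64(-0.0)]]
[[-3, -48, 12], [-3, -48, 13], [-3, -49, 12], [-3, -48, 13], [-3, -48, 12]] [[0, 0, np.float64(-0.0)], [0, 0, np.float64(-0.0)], [0, 0, np.float64(-0.0)], [0, 0, np.float64(-0.0)], [0, 0, np.float64(-0.0)]]
end [0.4609 0.3852 0.1001] -0.0393
```

Emit:
move_arm(xyz=[[45,-22,0],[45,-23,0],[43,-25,0],[43,-26,0],[42,-27,0]], twist=[[0,0,0.38],[0,0,0.37],[0,0,0.38],[0,0,0.37],[0,0,0.38]], gripper=[91,91,91,91,91])

```text
time: 0.72
tcp_pos: [0.3494, -0.3195, 0.2265]
tcp_rot: [-3.141, 0.0, 0.164]
force: [-0.3, -0.8, -0.1]
grip_width: 0.0908
finger_force: 0.0
```

Emit:
move_arm(xyz=[[41,-29,0],[40,-30,0],[15,-49,5],[14,-49,5],[12,-49,6]], twist=[[0,0,0.38],[0,0,0.37],[0,0,0.32],[0,0,0.32],[0,0,0.32]], gripper=[91,91,91,91,91])

```text
time: 1.35
tcp_pos: [0.4501, -0.0992, 0.2103]
tcp_rot: [-3.141, 0.0, 0.015]
force: [0.4, -1.0, -0.1]
grip_width: 0.0908
finger_force: 0.0
```

Emit:
move_arm(xyz=[[11,-50,5],[9,-50,5],[-3,-48,13],[-3,-48,12],[-3,-48,13]], twist=[[0,0,0.32],[0,0,0.32],[0,0,0],[0,0,0],[0,0,0]], gripper=[91,91,91,91,91])

```text
time: 1.98
tcp_pos: [0.4662, 0.145, 0.1621]
tcp_rot: [3.141, 0.0, -0.039]
force: [0.9, -0.0, 0.0]
grip_width: 0.0911
finger_force: 0.0
```

Emit:
move_arm(xyz=[[-3,-48,12],[-3,-48,13],[-3,-49,12],[-3,-48,13],[-3,-48,12]], twist=[[0,0,0],[0,0,0],[0,0,0],[0,0,0],[0,0,0]], gripper=[91,91,91,91,91])

```text
time: 2.6
tcp_pos: [0.4605, 0.3863, 0.0998]
tcp_rot: [3.141, 0.001, -0.039]
force: [0.6, -0.5, 0.6]
grip_width: 0.0908
finger_force: 0.0
```

Emit:
move_arm(xyz=[[0,0,0],[0,0,0]], twist=[[0,0,0],[0,0,0]], gripper=[91,91])

```text
time: 2.85
tcp_pos: [0.4607, 0.3842, 0.1003]
tcp_rot: [3.14, 0.001, -0.039]
force: [0.4, 0.2, -0.3]
grip_width: 0.0913
finger_force: 0.0
```

Emit:
move_arm(xyz=[[0,0,30],[0,0,30],[0,0,20],[0,0,12],[0,0,4]], twist=[[0,0,0],[0,0,0],[0,0,0],[0,0,0],[0,0,0]], gripper=[91,91,91,91,91])

```text
time: 3.48
tcp_pos: [0.4613, 0.384, 0.0046]
tcp_rot: [3.141, 0.0, -0.04]
force: [-0.9, -0.4, -0.8]
grip_width: 0.0911
finger_force: 0.0
```

Emit:
move_arm(xyz=[[0,0,0],[0,0,0],[0,0,0],[0,0,0],[0,0,0]], twist=[[0,0,0],[0,0,0],[0,0,0],[0,0,0],[0,0,0]], gripper=[60,50,45,41,41], grip_force=15)

```text
time: 4.1
tcp_pos: [0.4612, 0.3851, 0.0049]
tcp_rot: [-3.141, -0.001, -0.039]
force: [0.1, 0.9, 1.1]
grip_width: 0.0454
finger_force: 4.1
```

Emit:
move_arm(xyz=[[0,0,0],[0,0,0],[0,0,0]], twist=[[0,0,0],[0,0,0],[0,0,0]], gripper=[41,41,41])

```text
time: 4.47
tcp_pos: [0.4612, 0.385, 0.0049]
tcp_rot: [-3.141, -0.0, -0.039]
force: [0.4, 0.3, 3.3]
grip_width: 0.041
finger_force: 6.0
```

Emit:
move_arm(xyz=[[0,0,-5],[0,0,-15],[0,0,-30],[0,0,-40],[0,0,-40]], twist=[[0,0,0],[0,0,0],[0,0,0],[0,0,0],[0,0,0]], gripper=[41,41,41,41,41])

```text
time: 5.1
tcp_pos: [0.4608, 0.3847, 0.1367]
tcp_rot: [3.142, -0.0, -0.039]
force: [1.5, 0.5, -0.4]
grip_width: 0.0408
finger_force: 5.1
```

```bash
python3 -c "
from h import *
s=ctrl.state();print(s['tcp_pos'],s['grip_width'],s['finger_force'])
t=ctrl.read_camera('top');s=ctrl.read_camera('side');cv2.imwrite('pics/top1.png',t)
c=np.vstack([cv2.resize(s[140:260,220:420],None,fx=3,fy=3),cv2.resize(t[170:250,120:320],None,fx=3,fy=3)]);cv2.imwrite('pics/l1.png',c)
plan([(.4635,.15,.13,.1),(.4635,-.0915,.13,.2435)])"
```

```text
[0.46084547 0.38467005 0.1367159 ] 0.040835594108979086 5.078806164165144
[[2, 47, 2], [0, 47, 2], [0, 48, 2], [-2, 47, 3], [-4, 47, 2]] [[0, 0, np.float64(-0.32)], [0, 0, np.float64(-0.32)], [0, 0, np.float64(-0.32)], [0, 0, np.float64(-0.32)], [0, 0, np.float64(-0.32)]]
[[-5, 48, 0], [-6, 48, 0], [-7, 48, 0], [-9, 47, 0], [-11, 47, 0]] [[0, 0, np.float64(-0.33)], [0, 0, np.float64(-0.33)], [0, 0, np.float64(-0.32)], [0, 0, np.float64(-0.33)], [0, 0, np.float64(-0.33)]]
end [ 0.463  -0.0912  0.1296] 0.2434
```

View pics/l1.png

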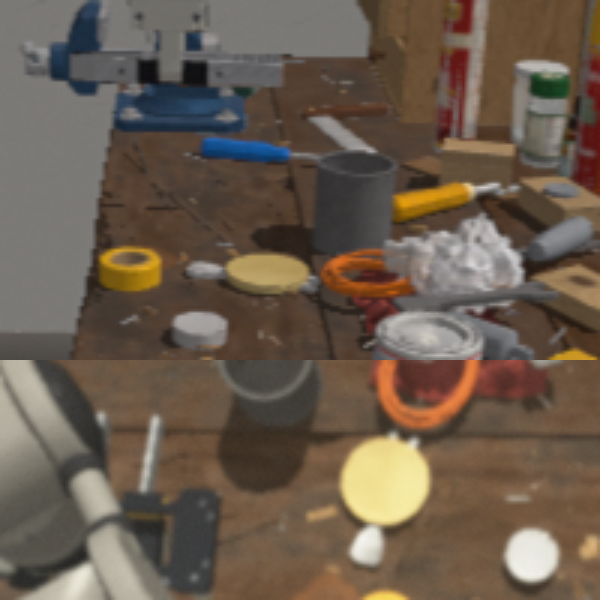

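The tongs are held level, with the jaws ahead of the gripper. Next I go above the battery.

Emit:
move_arm(xyz=[[2,47,2],[0,47,2],[0,48,2],[-2,47,3],[-4,47,2]], twist=[[0,0,-0.32],[0,0,-0.32],[0,0,-0.32],[0,0,-0.32],[0,0,-0.32]], gripper=[41,41,41,41,41])

```text
time: 5.82
tcp_pos: [0.4604, 0.147, 0.1236]
tcp_rot: [3.141, 0.0, 0.101]
force: [0.7, -0.8, -1.1]
grip_width: 0.0414
finger_force: 5.1
```

Emit:
move_arm(xyz=[[-5,48,0],[-6,48,0],[-7,48,0],[-9,47,0],[-11,47,0]], twist=[[0,0,-0.33],[0,0,-0.33],[0,0,-0.32],[0,0,-0.33],[0,0,-0.33]], gripper=[41,41,41,41,41])

```text
time: 6.45
tcp_pos: [0.4602, -0.0942, 0.1238]
tcp_rot: [-3.142, 0.0, 0.244]
force: [1.0, -0.4, -1.4]
grip_width: 0.0409
finger_force: 5.1
```

Emit:
move_arm(xyz=[[0,0,30],[0,0,30],[0,0,15],[0,0,0],[0,0,0]], twist=[[0,0,0],[0,0,0],[0,0,0],[0,0,0],[0,0,0]], gripper=[41,41,41,41,41])

```text
time: 7.08
tcp_pos: [0.4611, -0.0928, 0.0493]
tcp_rot: [3.141, -0.001, 0.244]
force: [0.5, -0.6, -2.1]
grip_width: 0.0409
finger_force: 5.1
```

```bash
python3 -c "
from h import *
s=ctrl.state();print(s['tcp_pos'],s['tcp_rot'],s['grip_width'],s['finger_force'])
t=ctrl.read_camera('top');s=ctrl.read_camera('side');cv2.imwrite('pics/top2.png',t);cv2.imwrite('pics/side2.png',s)
c=np.zeros((600,800,3),np.uint8)
c[:,:400]=cv2.resize(t[180:255,320:370],None,fx=8,fy=8,interpolation=2);c[:480,400:]=cv2.resize(s[210:330,250:350],None,fx=4,fy=4,interpolation=2);cv2.imwrite('pics/l2.png',c)"
```

```text
[ 0.46105235 -0.09275495  0.04932669] [ 3.14100942e+00 -7.07536879e-04  2.43543676e-01] 0.04089744429661141 5.07640449111932
```

View pics/l2.png

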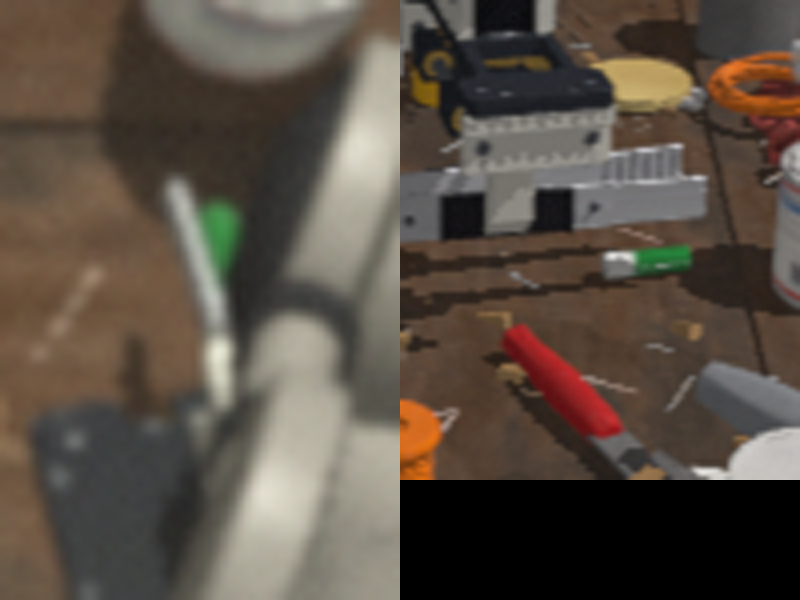

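Top view: the left jaw tip is at about (341.8,202.3), just left of the battery, whose green end is at about (346.8,205). In the side view the jaw tips are level, with the right tip's top at (326,254.3).

```bash
python3 - <<'E'
from h import *
s=ctrl.state();p=s['tcp_pos'];y=s['tcp_rot'][2];c,si=np.cos(y),np.sin(y)
def loc(P): d=P[:2]-p[:2]; return [(c*d[0]+si*d[1])*1000,(-si*d[0]+c*d[1])*1000]
print("L tip",loc(at("top",341.8,202.3,.070)),"L mid",loc(at("top",344.5,212.5,.070)))
# near tip: height unknown; solve with side ray at tongs z top .070 and bottom .045
for u,v,z in((326,254.3,.070),(325.5,264.2,.045)): print("R tip",z,loc(at("side",u,v,z)))
for n,b in("top",(348.4,214.57)),("side",None):
    im=cv2.imread(f"pics/{n}2.png").astype(int);
    if b is None:
        x0,y0=296,264;q=im[264:284,296:328];m=((q[...,1]>q[...,2]+25)&(q[...,1]>q[...,0]+10))|((q[...,0]>120)&(q[...,2]>120));v,u=np.nonzero(m);b=(u.mean()+x0,v.mean()+y0);print(b)
    print("bat",n,loc(at(n,*b,.008)))
E
```

```text
L tip [np.float64(110.04924725315084), np.float64(19.47517259840675)] L mid [np.float64(83.42912270408803), np.float64(19.55453400312469)]
R tip 0.07 [np.float64(112.21312640633971), np.float64(-21.649262167009006)]
R tip 0.045 [np.float64(113.1876327005254), np.float64(-19.4723164546313)]
bat top [np.float64(87.39732792039236), np.float64(0.12052190289936482)]
(np.float64(312.59090909090907), np.float64(273.41818181818184))
bat side [np.float64(95.32165025298026), np.float64(12.166508662212559)]
```

The battery sits midway between the jaws. I descend and squeeze.

Emit:
move_arm(xyz=[[1,0,10],[0,0,12],[0,0,10],[0,0,7],[0,0,4]], twist=[[0,0,0],[0,0,0],[0,0,0],[0,0,0],[0,0,0]], gripper=[41,41,41,41,41])

```text
time: 7.8
tcp_pos: [0.4615, -0.0924, 0.0051]
tcp_rot: [-3.141, 0.001, 0.243]
force: [-0.1, -1.6, -1.6]
grip_width: 0.0409
finger_force: 5.1
```

Emit:
move_arm(xyz=[[0,0,0],[0,0,0],[0,0,0],[0,0,0],[0,0,0]], twist=[[0,0,0],[0,0,0],[0,0,0],[0,0,0],[0,0,0]], gripper=[39,37,35,33,32], grip_force=26)

```text
time: 8.43
tcp_pos: [0.4617, -0.0925, 0.0058]
tcp_rot: [3.141, -0.0, 0.243]
force: [0.4, -0.2, -1.1]
grip_width: 0.0325
finger_force: 8.3
```

Emit:
move_arm(xyz=[[0,0,0],[0,0,0],[0,0,0],[0,0,0],[0,0,0]], twist=[[0,0,0],[0,0,0],[0,0,0],[0,0,0],[0,0,0]], gripper=[31,30,28,26,24])

```text
time: 9.05
tcp_pos: [0.4617, -0.0924, 0.0057]
tcp_rot: [3.142, -0.0, 0.243]
force: [-0.2, -0.1, -1.3]
grip_width: 0.03
finger_force: 26.0
```

Emit:
move_arm(xyz=[[0,0,0],[0,0,0],[0,0,0],[0,0,0]], twist=[[0,0,0],[0,0,0],[0,0,0],[0,0,0]], gripper=[20,20,20,20])

```text
time: 9.55
tcp_pos: [0.4617, -0.0924, 0.0057]
tcp_rot: [3.142, 0.0, 0.243]
force: [-0.1, -0.6, -1.1]
grip_width: 0.0301
finger_force: 26.0
```

The fingers stopped at 30.0 mm with 26 N, so the jaws are on the battery. Lifting.

Emit:
move_arm(xyz=[[0,0,-5],[0,0,-10],[0,0,-15],[0,0,-20],[0,0,-20]], twist=[[0,0,0],[0,0,0],[0,0,0],[0,0,0],[0,0,0]], gripper=[20,20,20,20,20])

```text
time: 10.18
tcp_pos: [0.4617, -0.0924, 0.077]
tcp_rot: [3.141, -0.0, 0.243]
force: [0.4, -1.0, -1.4]
grip_width: 0.0303
finger_force: 26.0
```

Emit:
move_arm(xyz=[[0,0,-20],[0,0,-20],[0,0,-20],[0,0,-20],[0,0,-10]], twist=[[0,0,0],[0,0,0],[0,0,0],[0,0,0],[0,0,0]], gripper=[20,20,20,20,20])

```text
time: 10.8
tcp_pos: [0.462, -0.0925, 0.1673]
tcp_rot: [3.14, -0.002, 0.243]
force: [-0.3, 0.5, -1.9]
grip_width: 0.0304
finger_force: 26.0
```

```bash
python3 -c "
from h import *
s=ctrl.state();print(s['tcp_pos'],s['tcp_rot'],s['grip_width'],s['finger_force'])
t=ctrl.read_camera('top');s=ctrl.read_camera('side')
c=np.zeros((560,800,3),np.uint8)
c[:,:400]=cv2.resize(t[170:240,320:370],None,fx=8,fy=8,interpolation=2);c[:480,400:]=cv2.resize(s[160:280,250:350],None,fx=4,fy=4,interpolation=2);cv2.imwrite('pics/l3.png',c)
plan([(.5,.05,.165,.2435),(.643-.085*np.cos(.2435),.29-.085*np.sin(.2435),.165,.2435)],step=25)"
```

```text
[ 0.46199812 -0.09251821  0.16727364] [ 3.14026174e+00 -1.80530897e-03  2.43470366e-01] 0.0303535380596811 25.959539115428925
[[12, -22, 0], [12, -21, 1], [12, -22, 0], [11, -21, 0], [12, -22, 1]] [[0, 0, np.float64(-0.0)], [0, 0, np.float64(-0.0)], [0, 0, np.float64(-0.0)], [0, 0, np.float64(-0.0)], [0, 0, np.float64(-0.0)]]
[[12, -21, 0], [11, -20, 0], [11, -20, 0], [12, -20, 0], [11, -19, 0]] [[0, 0, np.float64(-0.0)], [0, 0, np.float64(-0.0)], [0, 0, np.float64(-0.0)], [0, 0, np.float64(-0.0)], [0, 0, np.float64(-0.0)]]
[[11, -20, 0], [11, -20, 0], [11, -20, 0], [11, -20, 0], [12, -20, 0]] [[0, 0, np.float64(-0.0)], [0, 0, np.float64(-0.0)], [0, 0, np.float64(-0.0)], [0, 0, np.float64(-0.0)], [0, 0, np.float64(-0.0)]]
[[11, -20, 0]] [[0, 0, np.float64(-0.0)]]
end [0.5607 0.2699 0.1648] 0.2434
```

View pics/l3.png

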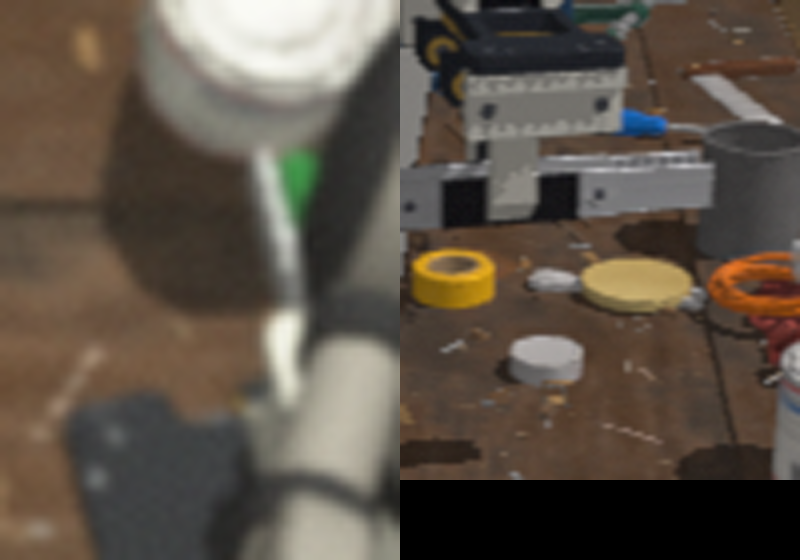

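The battery is up: its green end shows beside the left jaw at about (357,191) in the top view, and nothing is left on the bench. Now I carry it to the tin.

Emit:
move_arm(xyz=[[5,-10,0],[12,-22,0],[14,-26,0],[14,-26,0],[14,-26,0]], twist=[[0,0,0],[0,0,0],[0,0,0],[0,0,0],[0,0,0]], gripper=[20,20,20,20,20])

```text
time: 11.52
tcp_pos: [0.492, 0.0303, 0.1647]
tcp_rot: [-3.141, 0.002, 0.244]
force: [0.2, 0.2, -2.2]
grip_width: 0.0302
finger_force: 26.0
```

Emit:
move_arm(xyz=[[14,-25,0],[14,-25,0],[14,-25,0],[14,-25,0],[14,-25,0]], twist=[[0,0,0],[0,0,0],[0,0,0],[0,0,0],[0,0,0]], gripper=[20,20,20,20,20])

```text
time: 12.15
tcp_pos: [0.5296, 0.1684, 0.1645]
tcp_rot: [-3.141, 0.002, 0.244]
force: [-0.6, 0.1, -1.5]
grip_width: 0.0303
finger_force: 26.0
```

```bash
python3 -c "
from h import *
plan([(.643-.087*np.cos(.2435),.29-.087*np.sin(.2435),.165,.2435)],step=22)"
```

```text
[[10, -18, 0], [11, -18, 0], [10, -18, 0], [11, -19, 0], [10, -18, -1]] [[0, 0, np.float64(0.0)], [0, 0, np.float64(0.0)], [0, 0, np.float64(0.0)], [0, 0, np.float64(0.0)], [0, 0, np.float64(0.0)]]
end [0.5581 0.2692 0.1655] 0.2437
```

Emit:
move_arm(xyz=[[13,-23,0],[13,-22,0],[12,-20,0],[9,-15,0],[5,-9,0]], twist=[[0,0,0],[0,0,0],[0,0,0],[0,0,0],[0,0,0]], gripper=[20,20,20,20,20])

```text
time: 12.78
tcp_pos: [0.5589, 0.2667, 0.1649]
tcp_rot: [3.141, 0.001, 0.244]
force: [0.0, -0.1, -1.5]
grip_width: 0.0297
finger_force: 26.0
```

Emit:
move_arm(xyz=[[0,0,0],[0,0,0],[0,0,0],[0,0,0],[0,0,0]], twist=[[0,0,0],[0,0,0],[0,0,0],[0,0,0],[0,0,0]], gripper=[20,20,20,20,20])

```text
time: 13.4
tcp_pos: [0.5593, 0.2654, 0.1658]
tcp_rot: [3.142, -0.0, 0.243]
force: [0.2, -0.4, -1.8]
grip_width: 0.0299
finger_force: 26.0
```

```bash
python3 -c "
from h import *
s=ctrl.state();p=s['tcp_pos'];y=s['tcp_rot'][2];print(p,s['grip_width'],'bat est',p[:2]+.087*np.array([np.cos(y),np.sin(y)]))
t=ctrl.read_camera('top');s=ctrl.read_camera('side')
c=np.zeros((560,800,3),np.uint8)
c[:,:400]=cv2.resize(t[130:200,185:235],None,fx=8,fy=8,interpolation=2);c[:480,400:]=cv2.resize(s[120:240,260:360],None,fx=4,fy=4,interpolation=2);cv2.imwrite('pics/l4.png',c)"
```

```text
[0.55930075 0.26542043 0.16580766] 0.02994595954728751 bat est [0.64374323 0.28636007]
```

View pics/l4.png

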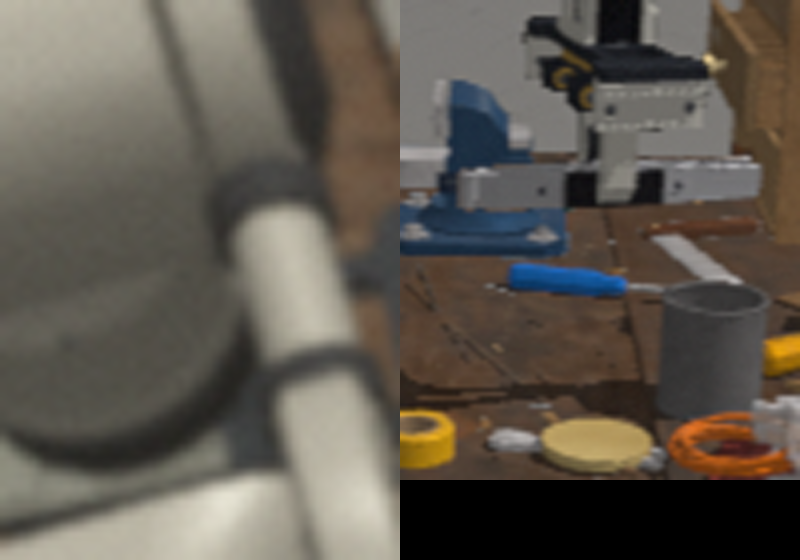

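The side view shows the jaws level and well clear of the rim. The tin mouth is centred at about (339,194), with the jaw section directly above it. Everything is steady, so I'm handing in.

```bash
python3 -c "
from cell import ctrl
print(ctrl.job_done())"
```

```text
the job is handed in; nothing more can be done
None
```

I handed the job in with the battery held in the tongs at 26 N, steady about 8 cm above the rim of the open tin and roughly centred over its mouth; the arm never touched the battery, tin or other bench items as far as I saw, but the hand-in returned no verdict.

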